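# Third hand at the frame jig: hold the rail tight for nailing

## Robot

A 6-joint arm with a two-finger parallel gripper is mounted at the origin on the work surface. World frame = base frame: x ahead of the robot, y to its left, z up, the work surface at z = 0. Lengths are in m, angles in rad, forces in N, time in s.
With the tool pointing down it reaches from about 0.275 to 0.725 m from the base axis. Payload 15.9 kg.
Tool frame: the origin (TCP) lies at the very end of the fingers, on their centre line; the grasp point (between the pads) lies 19 mm behind it; z points along the fingers, y is the line along which they close (so a half turn about z gives the same grasp; the last joint's range is limited). The gripper opens to 85 mm and grips with 20 to 120 N. Pads are 22 mm wide; open, the fingers measure 114 mm over their backs; the gripper's body (76 mm by 85 mm) begins 54 mm behind the grasp point. The pads swing forward as they close: fully open they stand 13 mm farther back than shut.
Start: joints at [1.165, 0.213, -0.034, 1.323, 0, 1.571], TCP at [0.197, 0.459, 0.231] pointing down, gripper open.
Joint ranges: [-2.98, 2.98], [-0.74, 1.72], [-1.14, 1.35], [-2.1, 2.04], [-1.57, 1.44], [-3.14, 3.14]. Speed limits (rad/s): [1.89, 1.89, 2.39, 2.57, 3.14, 3.14].

## Interface

Orientations are given as a rotation vector (axis times angle).
In Python, from bench import env gives the robot as it stands. The module is installed in compiled form; this text tells all that it offers.
- The arm moves only by the tool servo_tool, never from a script. Its argument "commands" is a list that holds one entry, the list of rows, each a list of 7 numbers: the turn, a rotation vector about the tool's x, y, z as a fraction of full scale, then the shift along the tool's x, y, z as a fraction of full scale, then the opening, from -1 (shut) to 1 (fully open). In form: [[[rx, ry, rz, tx, ty, tz, grip], ...]]. A call has exactly 10 rows; each row shifts and turns the commanded pose from where the row before left it, along the tool's axes as they then stand; what a row does not reach is not made up. Full scale, the value 1, is 50 mm for a shift and 6 degrees for a turn. A row lasts 1/8 s, in which the tool goes at most 62.5 mm and 10.7 degrees, less where a joint would pass 70% of its speed; a pose out of reach is approached as far as the arm can. A call with a number of a shift or a turn outside -1 to 1 is refused whole. A call with a gripper value outside its range is refused whole. The fingers move at their own pace and stop on an object; the grip force is fixed at half the most. Time passes only in rows, so rows that do not move let the fingers close, or fill a call up. It gives the time, the measured TCP pose, the force, the opening and the grip force at its end, in the units of the state.
- env.get_state(): the state, without advancing time (a new reading comes with each control period).
- env.get_image(name): name is "scene" or "top" or "wrist"; returns (picture, depth): 400x640x3 uint8, red, green, blue; 400x640 float32, m along the optical axis (not along the pixel's ray), 0 where there is no reading.
- env.camera_info(name): a dict with "fov_y" (degrees; the focal length in pixels is half the picture's height over the tangent of half this angle, whatever the lens; pixels are square), "cx", "cy" (the principal point, pixels), "R" (3x3) and "t" (3): a world point X has camera coordinates R X + t; the wrist camera has in their place "mount" (4x4, takes a point from camera to tool coordinates, whose origin is the TCP and whose axes are the flange's). Camera axes: x right, y down, z forward; pixel columns grow to the right and rows downward; lengths in m; the calibration is good to about 2 mm. A picture is of the moment at which its call begins: read the wrist's pose just before it. camera_info takes no time and is no camera call.
- env.finish_job(): hands the job in; it is judged then, once.
The state is a dict: "time_s": time; "joint_pos": joint angles; "qd": joint speeds; "effort": joint torques, N m; "position": TCP position; "orientation": TCP orientation; "force": force on the tool from outside, world axes, zero at the start; "ft_torque": the same for the moment, N m; "opening": finger opening in m; "finger_force": force on a finger pad.
Only numpy, scipy, OpenCV 4.12 (cv2) and the standard library are available. Lean on these libraries where they do the work, as an engineer would, in place of code of your own. Each camera call takes 0.05 s, during which the arm holds its last target. There are 200 camera calls.

## Task

Be the third hand at the frame jig: take the long loose rail, lay it flat along the jig's low fence, slide it under the hold-down bridge until its end butts against the clamped stile, and press it there, flush along the fence, with a steady push of about 10 N towards the stile so that a colleague can nail the joint. Finish while still holding it with that push: do not let go or back off. Leave the nailer, the glue bottle, the try square and the short offcut where they are.

Things in the scene. Friction and masses are not known exactly. Their poses are not given: they have to be found in the camera images.
- rail: The loose rail: a straight planed reddish hardwood bar, 240 mm long (its y axis), 44 mm wide (its x axis), 28 mm thick (z axis), about 0.18 kg. Origin: centre of its underside. At the start it lies flat on the bench on the left of the jig. The two ends are alike.
- rail_mid (a point): Centre of the rail's volume, 14 mm above its underside.
- jig: Assembly jig, screwed down: grey board 18 mm thick, x = -160 to +120 mm, y = -300 to +180 mm in its own frame. Origin on the bench top, z up, +y to the robot's left. The fence face (at x = +70) looks to -x, the stile's joint face (at y = -140) looks to +y, so the rail is pushed in the jig's -y direction. From y = -80 to +180 the board in front of the fence is open above.
- fence_mid (a point): Middle of the upper edge of the fence's face, axes as the jig's (jig x = +70, y = +35 mm). The fence is a dark wooden strip along the jig's y, 270 mm long (y = -100 to +170), 35 mm wide, 9 mm high above the board: lower than the 28 mm rail, so fingers can hold the rail above it.
- bridge_mid (a point): Middle of the underside of the hold-down bridge, over the rail's path, 32 mm above the board, axes as the jig's (jig x = +48, y = -95 mm). A dark bar 30 mm wide along y (y = -110 to -80), its top 50 mm above the board, from x = -10 to +100; its two posts leave 50 mm clear width, x = +20 to +70 (the fence face).
- stile: The stile: hardwood bar of the rail's section, 44 mm wide (jig's y), 28 mm thick, 230 mm long (jig's x, from the fence line towards the robot), held on the board by two steel toggle clamps (up to 90 mm above the bench): it does not move. Origin: centre of its underside; axes as the jig's. The joint face is at +22 mm along its y.
- seat (a point): Point fixed to the jig, axes as the jig's: where rail_mid is when the rail is home, long side on the fence face, end on the stile (jig x = +48, y = -20 mm, 14 mm above the board). The parts are stiff: a fraction of a millimetre further in raises the push by several newtons. The rail's own weight makes it rub on the board with 2 N or so.
- offcut: Bystander: short offcut of the same bar, 110 x 44 x 28 mm, lying flat on the bench on the left of the jig; origin: centre of its underside, long along its y. It and the rail swap places from one start to another.
- nailer: Bystander: cordless brad nailer lying on its side beyond the jig, about 240 x 240 mm and 60 mm high. Origin: under the middle of its motor housing, which lies along its y; the handle and the battery point along its +x, to 230 mm.
- glue: Bystander: white glue bottle standing upright, 58 mm diameter, 165 mm high. Origin: centre of its underside.
- square: Bystander: try square lying flat on the bench between the robot and the rail: dark wooden stock 110 x 30 x 16 mm along its x, thin steel blade 34 mm wide reaching 165 mm along its +y. Origin: centre of the stock's underside.
Things that resemble listed ones, but are neither listed nor needed, are in the scene too. Leave any pink look-alike of the rail alone.

How it is judged:
On the way, in this order (a step that is already met when the one before it is completed fails the run):
1. the rail lies flat along the fence with its leading end in under the bridge, not yet at the stile (y of rail_mid in the frame of seat between 0.006 and 0.055 m and x of rail_mid in the frame of seat between -0.006 and 0.006 m and z of rail_mid in the frame of seat below 0.005 m and angle between the z axis of rail and the z axis of jig, either way round below 0.06 rad), for 0.04 s.
2. the rail is home and pressed against the stile with 5 to 20 N (y of rail_mid in the frame of seat below 0.003 m and contact force between rail and stile between 5 and 20 N), for 0.2 s.
At the end, for the whole second after the job is handed in: The fingers are on the rail and press its end against the stile with 5 to 20 N, without a break; the rail is at rest, flat on the board (within 3 mm and 0.03 rad), along the fence (gap under 3 mm, within 0.025 rad) and home at the stile (within 3 mm) (all of step 2 and contact force between the fingers and rail above 3 N and x of rail_mid in the frame of seat between -0.003 and 0.003 m and y of rail_mid in the frame of seat above -0.003 m and z of rail_mid in the frame of seat between -0.003 and 0.003 m and angle between the y axis of rail and the y axis of jig, either way round below 0.025 rad and angle between the z axis of rail and the z axis of jig, either way round below 0.03 rad and linear speed of rail below 0.01 m/s); the arm keeps its last pose, push and grip.
It fails at once if a bystander (nailer, glue bottle, try square, offcut) is moved by more than 20 mm (distance of any of nailer, glue, square, offcut from where it was at the start of the episode above 0.02 m).
It also fails if it takes over 64 s, if anything falls off the work surface, if the arm or the gripper's body presses on something with over 40 N, if the wrist force passes 120 N, or if a joint passes its speed limit or range.

## Working session

There is one attempt and no reset: what is moved stays moved. The work goes in short steps, Python scripts to look and compute and a tool call to move; the robot and the scene stay as the last step left them, time stands still between calls to the robot, and variables do not carry over. Pictures are saved under pics/ and viewed, at most 10 in all, crops included, and the job is handed in when it is done.

Besides the shell and the picture viewer there is one more tool, called after "Emit:" in YAML: its name, and indented under it one key for each argument. servo_tool: Moves the arm, as the interface text tells. Shift numbers are shares of 50 mm and turn numbers shares of 6 degrees, none past 1 either way. Its arguments: {"type":"object","properties":{"commands":{"type":"array","items":{"type":"array","items":{"type":"array","items":{"type":"number","minimum":-1,"maximum":1}}}}},"required":["commands"]}

```bash
mkdir -p pics; python3 - <<'E'
from bench import env
import cv2,numpy as np
s=env.get_state();print({k:np.round(v,3) for k,v in s.items()})
for n in("top","scene"):
    im,d=env.get_image(n);np.savez(f"pics/{n}0.npz",im=im,d=d);cv2.imwrite(f"pics/{n}0.png",im[:,:,::-1]);print(n,{k:np.round(v,4) for k,v in env.camera_info(n).items()},(d>0).mean())
print(env.camera_info("wrist"))
E
```

```text
{'time_s': np.float64(0.0), 'joint_pos': array([ 1.165,  0.213, -0.035,  1.323,  0.   ,  1.571]), 'qd': array([-0.   ,  0.002, -0.001, -0.001,  0.   , -0.002]), 'effort': array([ 3.0000e-03, -6.8616e+01,  4.8712e+01,  1.7000e-02,  0.0000e+00,
        0.0000e+00]), 'position': array([0.197, 0.459, 0.231]), 'orientation': array([-6.330e-01, -3.077e+00,  2.000e-03]), 'force': array([-0.158,  0.575, -0.03 ]), 'ft_torque': array([ 0.018,  0.033, -0.061]), 'finger_force': np.float64(0.0), 'opening': np.float64(0.085)}
top {'fov_y': np.float64(54.939), 'cx': np.float64(319.7965), 'cy': np.float64(201.6889), 'R': array([[-0.0151, -0.9999,  0.0043],
       [-0.9963,  0.0147, -0.0848],
       [ 0.0847, -0.0056, -0.9964]]), 't': array([0.0813, 0.4893, 1.1683])} 0.99599609375
scene {'fov_y': np.float64(53.8729), 'cx': np.float64(320.3556), 'cy': np.float64(193.9018), 'R': array([[-0.7774,  0.6291, -0.0039],
       [ 0.479 ,  0.588 , -0.6518],
       [-0.4077, -0.5085, -0.7584]]), 't': array([ 0.3151, -0.2658,  1.407 ])} 0.9958046875
{'fov_y': 66.79542148818054, 'cx': 319.8014639858457, 'cy': 195.96377137678905, 'mount': array([[ 3.22639653e-04, -9.64791603e-01, -2.63015321e-01,
         6.66344901e-02],
       [ 9.99999119e-01,  6.49987518e-04, -1.15758706e-03,
        -7.33755601e-05],
       [ 1.28778695e-03, -2.63014715e-01,  9.64790962e-01,
        -1.43140332e-01],
       [ 0.00000000e+00,  0.00000000e+00,  0.00000000e+00,
         1.00000000e+00]])}
```

View pics/top0.png

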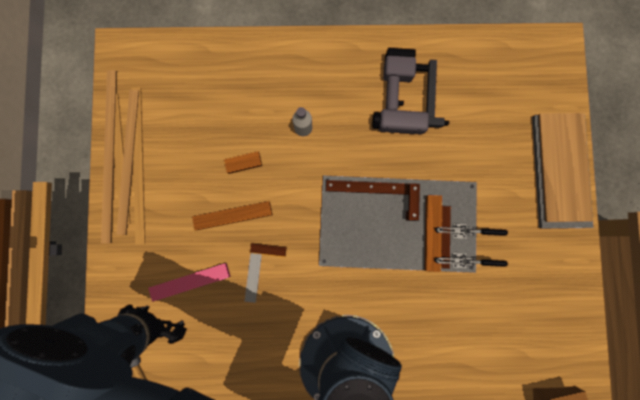

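View pics/scene0.png

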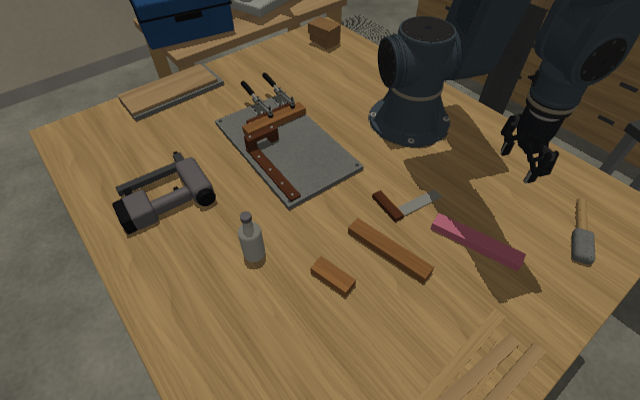

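The top view shows these candidates for the rail:
- The long reddish bar at (232,215).
- The pink look-alike at (190,281).
- The short offcut at (243,162).
- The clamped stile at (434,232).
- The pale sticks at (125,160).

I choose (232,215) because it is long, reddish and loose. The scene view shows the same bar at (390,250), with the glue at (252,240) and the square at (390,205). Next I'll measure it.

```bash
cat > h.py <<'E'
import numpy as np,cv2
from bench import env
from scipy.spatial.transform import Rotation as Ro
def cam(n,s=None):
    c=env.camera_info(n);f=200/np.tan(np.radians(c["fov_y"]/2));K=np.array([[f,0,c["cx"]],[0,f,c["cy"]],[0,0,1]])
    if n=="wrist":
        T=np.eye(4);T[:3,:3]=Ro.from_rotvec(s["orientation"]).as_matrix();T[:3,3]=s["position"]
        M=np.linalg.inv(T@c["mount"]);return K,M[:3,:3],M[:3,3]
    return K,np.array(c["R"]),np.array(c["t"])
def unproj(C,uv,d):
    K,R,t=C;uv=np.atleast_2d(uv).astype(float)
    p=np.c_[uv,np.ones(len(uv))]@np.linalg.inv(K).T*np.reshape(d,(-1,1));return (p-t)@R
def plane(C,uv,z):
    K,R,t=C;uv=np.atleast_2d(uv).astype(float);r=np.c_[uv,np.ones(len(uv))]@np.linalg.inv(K).T@R;o=-R.T@t
    return o+r*((z-o[2])/r[:,2])[:,None]
def proj(C,X):
    K,R,t=C;p=(np.atleast_2d(X)@R.T+t)@K.T;return p[:,:2]/p[:,2:]
def tri(C1,u1,C2,u2):
    P=[C[0]@np.c_[C[1],C[2]] for C in(C1,C2)]
    X=cv2.triangulatePoints(P[0],P[1],np.float64(u1).reshape(-1,2).T,np.float64(u2).reshape(-1,2).T);return (X[:3]/X[3]).T
def blob(im,seed,tol=(4,60,60),roi=60):
    h=cv2.cvtColor(im,cv2.COLOR_RGB2HSV).astype(int);s=h[seed[1]-1:seed[1]+2,seed[0]-1:seed[0]+2].reshape(-1,3).mean(0)
    m=(np.abs(h-s)<=np.array(tol)).all(2).astype(np.uint8);n,l=cv2.connectedComponents(m,connectivity=4);return l==l[seed[1],seed[0]],s
E
python3 - <<'E'
from h import *
for n,seeds in(("top",dict(rail=(232,215),off=(243,162),stile=(434,250),fence=(370,187),board=(370,230),pink=(205,278),bridge=(413,205))),("scene",dict(rail=(385,245),off=(333,273),stile=(285,118),fence=(268,175)))):
    z=np.load(f"pics/{n}0.npz");im,d=z["im"],z["d"];C=cam(n);print(n,"campos",np.round(-C[1].T@C[2],3))
    for k,sd in seeds.items():
        m,hs=blob(im,sd);v,u=np.nonzero(m);P=unproj(C,np.c_[u,v],d[m]);zt=np.percentile(P[:,2],60);Q=P[np.abs(P[:,2]-zt)<.006]
        r=cv2.minAreaRect(np.float32(Q[:,:2]*1000));print(k,hs.round(),m.sum(),"z",np.round(np.percentile(P[:,2],[5,50,95])*1000),"rect",np.round(r[0]),np.round(r[1]),round(r[2],2),"pxc",u.mean().round(1),v.mean().round(1))
z=np.load("pics/top0.npz")["im"][90:310,90:500,::-1];cv2.imwrite("pics/c1.png",cv2.resize(z,None,fx=1.95,fy=1.95,interpolation=2))
E
```

```text
top campos [0.39  0.081 1.205]
rail [ 13. 205. 141.] 157359 z [-4.  1. 27.] rect [477.   0.] [1601. 1191.] 89.89 pxc 352.3 206.4
off [ 13. 206. 144.] 153473 z [-3.  1. 28.] rect [476.   0.] [1600. 1191.] 89.96 pxc 348.2 203.8
stile [ 13. 205. 141.] 157272 z [-4.  1. 27.] rect [477.   0.] [1601. 1191.] 89.89 pxc 352.3 206.5
fence [ 10. 106. 105.] 21 z [25. 29. 31.] rect [536. -84.] [13. 13.] 0.92 pxc 371.0 186.0
board [ 16.  31. 108.] 10560 z [15. 19. 24.] rect [ 421. -167.] [479. 278.] 86.66 pxc 393.8 226.7
pink [174. 150. 115.] 804 z [26. 30. 33.] rect [248. 488.] [ 40. 206.] 16.6 pxc 179.5 285.3
bridge [  9. 204.  86.] 1073 z [25. 29. 71.] rect [533. -71.] [245.  31.] 86.57 pxc 381.9 191.8
scene campos [0.946 0.674 0.895]
rail [ 14. 157. 118.] 126329 z [-2.  1. 25.] rect [394.  -2.] [1603. 1362.] 89.94 pxc 339.3 231.5
off [ 15. 157. 120.] 125799 z [-2.  1. 23.] rect [394.  -2.] [1603. 1362.] 89.94 pxc 339.3 231.8
stile [ 14. 165.  67.] 811 z [25. 46. 68.] rect [ 391. -277.] [ 68. 229.] 86.86 pxc 275.1 118.4
fence [ 17. 100.  67.] 228459 z [-751.    1.  394.] rect [ 248. -230.] [1885. 1984.] 49.11 pxc 308.4 206.2
```

View pics/c1.png

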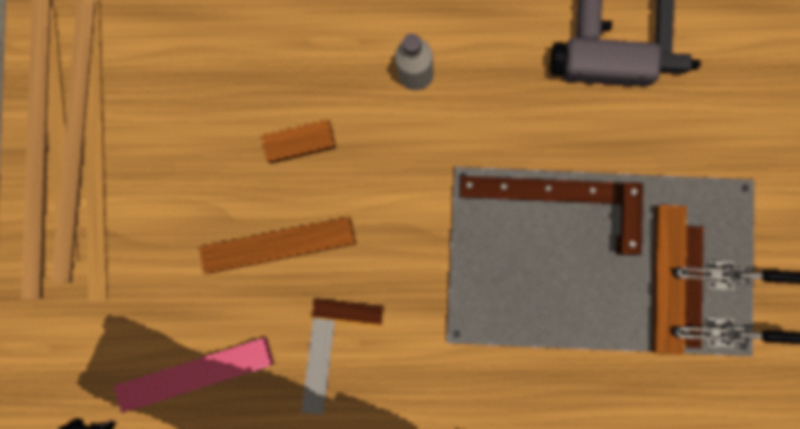

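The crop confirms the choice. The rail is the long reddish bar at (278,245), the pink look-alike at (195,373) is set apart from it, and the offcut is at (298,141). The fence is at (540,190), the bridge at (628,218) and the stile at (670,280). Next I'll measure from both views.

```bash
python3 - <<'E'
from h import *
ims={n:np.load(f"pics/{n}0.npz") for n in("top","scene")}
def hm(n,roi,lo,hi):
    z=ims[n];C=cam(n);v,u=np.mgrid[0:400,0:640];P=unproj(C,np.c_[u.ravel(),v.ravel()],z["d"].ravel()).reshape(400,640,3)
    m=np.zeros((400,640),bool);x0,y0,x1,y1=roi;m[y0:y1,x0:x1]=1;m&=(P[:,:,2]>lo)&(P[:,:,2]<hi)
    m=cv2.morphologyEx(m.astype(np.uint8),cv2.MORPH_OPEN,np.ones((3,3)));n_,l,st,_=cv2.connectedComponentsWithStats(m);return l==1+np.argmax(st[1:,4]),P
def rect(n,roi,lo,hi,zp,name):
    m,P=hm(n,roi,lo,hi);v,u=np.nonzero(m);C=cam(n);X=plane(C,np.c_[u,v],zp)[:,:2]*1000;r=cv2.minAreaRect(np.float32(X))
    print(n,name,m.sum(),"zmed",round(np.median(P[m][:,2])*1000,1),"c",np.round(r[0],1),"sz",np.round(r[1],1),"ang",round(r[2],2),"pcaxis",round(np.degrees(np.arctan2(*np.linalg.svd(X-X.mean(0),full_matrices=False)[2][0][::-1])),2),"mean",X.mean(0).round(1));return np.array([u.mean(),v.mean()]),np.array([u,v])
a,_=rect("top",(180,195,285,240),.02,.05,.028,"rail");b,_=rect("scene",(335,210,445,290),.02,.05,.028,"rail")
print("tri",tri(cam("top"),a,cam("scene"),b).round(4))
a,_=rect("top",(215,145,270,180),.02,.05,.028,"off")
a,_=rect("top",(422,190,446,275),.036,.056,.046,"stile");
a,_=rect("top",(315,170,422,225),.057,.085,.068,"bridge");a,_=rect("top",(315,172,404,225),.0235,.040,.027,"fence")
b,_=rect("top",(300,160,500,290),.010,.026,.018,"board")
print("wrist look height etc", cam("top")[0][0,0])
E
```

```text
top rail 1140 zmed 29.3 c [452.5 345.5] sz [ 44.6 240.4] ang 10.54 pcaxis -79.46 mean [452.8 345.7]
scene rail 1468 zmed 28.8 c [455.  345.8] sz [ 49.1 240.1] ang 10.61 pcaxis 100.73 mean [454.2 350.7]
tri [[0.4517 0.3488 0.0213]]
top off 507 zmed 29.0 c [617.8 313.2] sz [ 45.7 110.4] ang 12.67 pcaxis 103.88 mean [617.8 314.5]
top stile 1136 zmed 46.6 c [ 389.7 -268.4] sz [ 51.9 229. ] ang 86.73 pcaxis 176.21 mean [ 391.9 -265.6]
top bridge 391 zmed 68.5 c [ 484.5 -204.3] sz [ 31.2 109. ] ang 85.82 pcaxis 175.82 mean [ 484.3 -204.1]
top fence 836 zmed 27.8 c [534.6 -63.4] sz [240.9  35.1] ang 86.76 pcaxis -93.2 mean [534.3 -65.1]
top board 9668 zmed 18.8 c [ 421.1 -166.4] sz [479.7 280. ] ang 86.66 pcaxis -77.63 mean [ 422.  -126.9]
wrist look height etc 384.69593434250606
```

```bash
cat >> h.py <<'E'
YAW=np.radians(-3.33);JR=np.array([[np.cos(YAW),-np.sin(YAW)],[np.sin(YAW),np.cos(YAW)]]);JO=np.array([.4445,-.1077])
def go(target,ydeg,s=None):
    "shift in tool axes (mm) to target, turn about tool z (deg) making tool y lie along ydeg (mod 180)"
    s=s or env.get_state();R=Ro.from_rotvec(s["orientation"]).as_matrix();a=np.degrees(np.arctan2(R[1,1],R[0,1]))
    dw=(ydeg-a+90)%180-90;e=R.T@[0,0,-1];tilt=np.degrees(np.cross([0,0,1],e))
    print("t",round(s["time_s"],2),"pos",np.round(s["position"],4),"yang",round(a,2),"turn tool z deg",round(-dw,2),"tilt fix xy deg",tilt[:2].round(2),"shift tool mm before turn",np.round(R.T@(np.array(target)-s["position"])*1000,1),"open",round(s["opening"],4),"F",np.round(s["force"],2),"j6",s["joint_pos"][5].round(2))
E
python3 - <<'E'
from h import *
R=Ro.from_rotvec(env.get_state()["orientation"]).as_matrix();print(R.round(3))
go([.4525,.3455,.16],10.6)
E
```

```text
[[-0.919  0.395 -0.   ]
 [ 0.395  0.919 -0.001]
 [-0.    -0.001 -1.   ]]
t 0.1 pos [0.1973 0.4591 0.2309] yang 66.75 turn tool z deg 56.15 tilt fix xy deg [-0.06  0.  ] shift tool mm before turn [-279.4   -3.6   70.9] open 0.0855 F [-0.6  -0.24 -0.09] j6 1.57
```

Emit:
servo_tool:
  commands:
    - [[0,0,0,-0.7,-0.01,0.1,1],[0,0,0,-0.7,-0.01,0.18,1],[0,0,0,-0.7,-0.01,0.18,1],[0,0,0,-0.7,-0.01,0.18,1],[0,0,0,-0.7,-0.01,0.18,1],[0,0,0,-0.7,-0.01,0.18,1],[0,0,0,-0.7,-0.01,0.18,1],[0,0,0,-0.69,0,0.14,1],[0,0,1,0,0,0,1],[0,0,1,0,0,0,1]]

```text
time_s: 1.35
position: [0.453, 0.3453, 0.1647]
orientation: [-0.957, -2.991, 0.001]
force: [-0.6, -0.6, 0.2]
opening: 0.0852
finger_force: 0.0
```

Emit:
servo_tool:
  commands:
    - [[0,0,1,0,0,0,1],[0,0,1,0,0,0,1],[0,0,1,0,0,0,1],[0,0,1,0,0,0,1],[0,0,1,0,0,0,1],[0,0,1,0,0,0,1],[0,0,1,0,0,0,1],[0,0,0.36,0,0,0,1],[0,0,0,0,0,0,1],[0,0,0,0,0,0,1]]

```text
time_s: 2.6
position: [0.4527, 0.3458, 0.1651]
orientation: [-2.006, -2.418, 0.001]
force: [0.3, 0.0, -0.5]
opening: 0.0857
finger_force: 0.0
```

```bash
python3 - <<'E'
from h import *
s=env.get_state();go([.4525,.3455,.012],10.6,s)
im,d=env.get_image("wrist");cv2.imwrite("pics/w1.png",im[:,:,::-1]);np.savez("pics/w1.npz",im=im,d=d,p=s["position"],o=s["orientation"])
C=cam("wrist",s);v,u=np.mgrid[0:400,0:640];P=unproj(C,np.c_[u.ravel(),v.ravel()],d.ravel()).reshape(400,640,3)
m=((P[:,:,2]>.02)&(P[:,:,2]<.034)&(abs(P[:,:,0]-.4525)<.08)&(d>0)).astype(np.uint8);m=cv2.morphologyEx(m,2,np.ones((3,3)))
n,l,st,_=cv2.connectedComponentsWithStats(m);m=l==1+np.argmax(st[1:,4]);v,u=np.nonzero(m);X=plane(C,np.c_[u,v],.028)
r=cv2.minAreaRect(np.float32(X[:,:2]*1000));print(m.sum(),"z",np.median(P[m][:,2]),r,"u",u.min(),u.max(),v.min(),v.max())
E
```

```text
t 2.6 pos [0.4527 0.3458 0.1651] yang 10.64 turn tool z deg 0.04 tilt fix xy deg [-0.02  0.01] shift tool mm before turn [ -0.2  -0.2 153.1] open 0.0857 F [ 0.32  0.02 -0.49] j6 2.04
11580 z 0.028510905447735806 ((453.13134765625, 344.84796142578125), (43.891929626464844, 239.28897094726562), 10.574152946472168) u 295 346 49 297
```

View pics/w1.png

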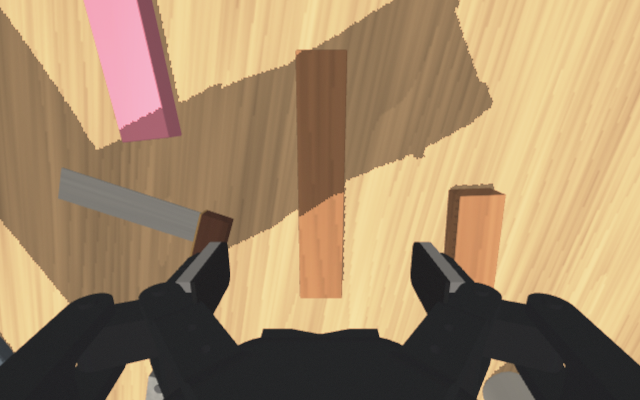

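The wrist picture shows the rail at (322,175) midway between the open fingers, with the square at (130,210), pink at (120,60) and the offcut at (475,240) all clear. The measured size is 44 x 239 mm at 28.5 mm height, so I'll descend and grip.

Emit:
servo_tool:
  commands:
    - [[0,0,0,0,0.01,0.6,1],[0,0,0,0,0,0.6,1],[0,0,0,0,0,0.6,1],[0,0,0,0,0,0.6,1],[0,0,0,0,0,0.5,1],[0,0,0,0,0,0.16,1],[0,0,0,0,0,0,1],[0,0,0,0,0,0,-1],[0,0,0,0,0,0,-1],[0,0,0,0,0,0,-1]]

```text
time_s: 3.9
position: [0.4537, 0.3462, 0.0133]
orientation: [2.007, 2.417, 0.002]
force: [-1.9, -1.4, 7.7]
opening: 0.0425
finger_force: 61.1
```

Emit:
servo_tool:
  commands:
    - [[0,0,0,0,0,0,-1],[0,0,0,0,0,0,-1],[0,0,0,0,0,0,-1],[0,0,0,0,0,0,-1],[0,0,0,0,0,0,-1],[0,0,0,0,0,0,-1],[0,0,0,0,0,0,-1],[0,0,0,0,0,0,-1],[0,0,0,0,0,0,-1],[0,0,0,0,0,0,-1]]

```text
time_s: 5.15
position: [0.4537, 0.3462, 0.0133]
orientation: [2.007, 2.417, 0.002]
force: [-3.2, -1.4, 9.5]
opening: 0.0425
finger_force: 61.3
```

Emit:
servo_tool:
  commands:
    - [[0,0,0,0,0,-0.3,-1],[0,0,0,0,0,-0.5,-1],[0,0,0,0,0,-0.5,-1],[0,0,0,0,0,-0.5,-1],[0,0,0,0,0,-0.2,-1],[0,0,0,0,0,0,-1],[0,0,0,0,0,0,-1],[0,0,0,0,0,0,-1],[0,0,0,0,0,0,-1],[0,0,0,0,0,0,-1]]

```text
time_s: 6.4
position: [0.4532, 0.3459, 0.1121]
orientation: [-2.007, -2.417, 0.001]
force: [-0.4, 0.4, -1.9]
opening: 0.0424
finger_force: 61.9
```

```bash
python3 - <<'E'
from h import *
s=env.get_state()
t=JO+JR@[.046,-.020+.085];print(t)
go([*t,.11],-3.33,s)
im,d=env.get_image("wrist")
C=cam("wrist",s);v,u=np.mgrid[0:400,0:640];P=unproj(C,np.c_[u.ravel(),v.ravel()],d.ravel()).reshape(400,640,3)
R=Ro.from_rotvec(s["orientation"]).as_matrix();T=(P-s["position"])@R
m=((T[:,:,2]<.0)&(T[:,:,2]>-.035)&(abs(T[:,:,1])<.03)&(T[:,:,0]>.015)&(d>0)).astype(np.uint8);m=cv2.morphologyEx(m,2,np.ones((3,3)))
n,l,st,_=cv2.connectedComponentsWithStats(m);m=l==1+np.argmax(st[1:,4]);v,u=np.nonzero(m)
r=cv2.minAreaRect(np.float32(T[m][:,:2]*1000));A=np.c_[T[m][:,:2],np.ones(m.sum())];k=np.linalg.lstsq(A,T[m][:,2],rcond=None)[0]
print("held rail in tool: rect",r,"z top",np.median(T[m][:,2]),"slopes deg",np.degrees(k[:2]),T[m][:,0].max())
E
```

```text
[ 0.49419797 -0.04548174]
t 6.4 pos [0.4532 0.3459 0.1121] yang 10.59 turn tool z deg 13.92 tilt fix xy deg [-0.02  0.01] shift tool mm before turn [-392.2  -31.6    2.1] open 0.0424 F [-0.39  0.45 -1.95] j6 2.04
held rail in tool: rect ((61.20281219482422, -0.5354557037353516), (92.45068359375, 44.29810333251953), 0.11339546740055084) z top -0.01513120503546834 slopes deg [0.1118284  0.08858779] 0.10739587582399895
```

Emit:
servo_tool:
  commands:
    - [[0,0,0,-0.5,-0.06,0,-1],[0,0,0,-0.8,-0.06,0,-1],[0,0,0,-0.8,-0.06,0,-1],[0,0,0,-0.8,-0.07,0,-1],[0,0,0,-0.8,-0.07,0,-1],[0,0,0,-0.8,-0.07,0,-1],[0,0,0,-0.8,-0.06,0,-1],[0,0,0,-0.8,-0.06,0,-1],[0,0,0,-0.8,-0.06,0,-1],[0,0,0,-0.7,-0.06,0,-1]]

```text
time_s: 7.7
position: [0.4922, -0.0348, 0.1124]
orientation: [2.007, 2.416, 0.0]
force: [1.2, -0.6, -2.2]
opening: 0.0426
finger_force: 61.8
```

Emit:
servo_tool:
  commands:
    - [[0,0,0.8,0,0,0,-1],[0,0,0.8,0,0,0,-1],[0,0,0.72,-0.2,0,0,-1],[0,0,0,0,0,0,-1],[0,0,0,0,0,0,-1],[0,0,0,0,0,0,-1],[0,0,0,0,0,0,-1],[0,0,0,0,0,0,-1],[0,0,0,0,0,0,-1],[0,0,0,0,0,0,-1]]

```text
time_s: 8.95
position: [0.4923, -0.0434, 0.1123]
orientation: [-2.285, -2.156, 0.0]
force: [0.5, -0.3, -2.9]
opening: 0.0422
finger_force: 61.8
```

```bash
python3 - <<'E'
from h import *
s=env.get_state();t=JO+JR@[.046,-.020+.085]
go([*t,.035],-3.33,s)
for n in("top","wrist"):
    im,d=env.get_image(n);cv2.imwrite(f"pics/{n}2.png",im[:,:,::-1]);np.savez(f"pics/{n}2.npz",im=im,d=d,p=s["position"],o=s["orientation"])
E
```

```text
t 8.95 pos [ 0.4923 -0.0434  0.1123] yang -3.33 turn tool z deg 0.0 tilt fix xy deg [-0. -0.] shift tool mm before turn [-2.   2.  77.3] open 0.0422 F [ 0.54 -0.26 -2.91] j6 1.54
```

View pics/wrist2.png

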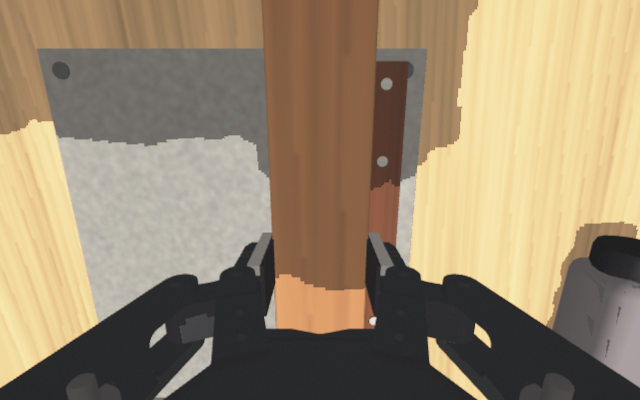

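The held rail runs vertically at (320,160). The fence's outer edge is at u≈407 near row 70, and the board's far corners are at (40,50) and (427,48). I'll check the jig line from this view.

```bash
python3 - <<'E'
from h import *
z=np.load("pics/wrist2.npz");im,d=z["im"],z["d"];s=dict(position=z["p"],orientation=z["o"]);C=cam("wrist",s)
hsv=cv2.cvtColor(im,cv2.COLOR_RGB2HSV).astype(int)
def toj(X): return ((X[:,:2]-JO)@JR)*1000
# predicted pixels of known jig points
for nm,j,zz in(("board far-left",(-.160,.18),.018),("board far-right",(.12,.18),.018),("fence far-out",(.105,.17),.027),("fence outer y.08",(.105,.08),.027)):
    print(nm,proj(C,[*(JO+JR@np.array(j)),zz]).round(1))
for v in range(60,200,20):
    sat=hsv[v,:,1]
    r=sat[378:440];print(v,"sat",r[::4].tolist(),"hue",hsv[v,378:440:6,0].tolist())
v,u=np.mgrid[0:400,0:640];P=unproj(C,np.c_[u.ravel(),v.ravel()],d.ravel()).reshape(400,640,3)
R=Ro.from_rotvec(s["orientation"]).as_matrix();T=(P-s["position"])@R
m=(abs(T[:,:,2]+.015)<.006)&(abs(T[:,:,1])<.03)&(T[:,:,0]>.02)&(d>0);X=toj(P[m]);r=cv2.minAreaRect(np.float32(X));print("rail in jig",r,"z",np.median(P[m][:,2]))
f=(abs(P[:,:,2]-.027)<.0035)&(u>370)&(u<425)&(v<235);X=toj(P[f]);print("fence depth",f.sum(),np.median(P[f][:,2]),np.percentile(X[:,0],[2,98]),X[:,1].max())
b=(abs(P[:,:,2]-.018)<.0035)&(u<430)&(v<235)&(v>40);print("board z",np.median(P[b][:,2]),"far y",np.percentile(toj(P[b])[:,1],99.5),"x",np.percentile(toj(P[b])[:,0],[.5,99.5]))
# bridge/stile in top
E
```

```text
board far-left [[34.5 45.1]]
board far-right [[426.6  45.4]]
fence far-out [[408.1  58.3]]
fence outer y.08 [[399.1 184.6]]
60 sat [21, 21, 21, 21, 24, 22, 19, 21, 16, 18, 17, 17, 82, 102, 103, 104] hue [23, 19, 17, 20, 15, 23, 19, 19, 16, 16, 16]
80 sat [119, 32, 17, 21, 120, 121, 115, 117, 17, 13, 17, 14, 103, 103, 103, 101] hue [9, 23, 18, 8, 9, 20, 15, 21, 16, 16, 16]
100 sat [119, 119, 120, 120, 115, 120, 115, 28, 17, 13, 17, 36, 103, 103, 101, 104] hue [9, 8, 10, 8, 9, 23, 20, 17, 16, 16, 16]
120 sat [117, 122, 122, 121, 120, 118, 119, 15, 18, 18, 19, 105, 103, 104, 105, 103] hue [9, 9, 9, 8, 9, 20, 23, 20, 16, 16, 16]
140 sat [119, 119, 123, 120, 120, 121, 120, 15, 16, 13, 17, 104, 105, 104, 104, 102] hue [9, 9, 9, 9, 8, 26, 25, 16, 15, 16, 16]
160 sat [20, 19, 19, 118, 120, 120, 28, 18, 15, 15, 94, 103, 103, 81, 84, 94] hue [19, 19, 8, 9, 15, 23, 26, 16, 17, 22, 21]
180 sat [119, 119, 121, 131, 118, 123, 17, 18, 18, 18, 80, 88, 91, 79, 84, 92] hue [9, 9, 9, 8, 20, 21, 19, 22, 21, 22, 21]
rail in jig ((43.54861068725586, 130.70358276367188), (87.46022033691406, 44.36561965942383), 89.94058990478516) z 0.1274456035362891
fence depth 5160 0.02754127561570309 [ 82.93293356 104.62131998] 168.45815859143806
board z 0.018376089803158045 far y 178.06771613905988 x [-158.2586946   119.09157322]
```

Emit:
servo_tool:
  commands:
    - [[0,0,0,0,0.05,0.3,-1],[0,0,0,0,0,0.4,-1],[0,0,0,0,0,0.4,-1],[0,0,0,0,0,0.3,-1],[0,0,0,0,0,0.1,-1],[0,0,0,0,0,0.05,-1],[0,0,0,0,0,0,-1],[0,0,0,0,0,0,-1],[0,0,0,0,0,0,-1],[0,0,0,0,0,0,-1]]

```text
time_s: 10.3
position: [0.4949, -0.0435, 0.035]
orientation: [2.285, 2.156, 0.0]
force: [-0.1, -0.2, -2.6]
opening: 0.0426
finger_force: 61.8
```

Emit:
servo_tool:
  commands:
    - [[0,0,0,0,0,0.02,-1],[0,0,0,0,0,0.02,-1],[0,0,0,0,0,0,-1],[0,0,0,0,0,0,-1],[0,0,0,0,0,0,-1],[0,0,0,0,0,0,-1],[0,0,0,0,0,0,-1],[0,0,0,0,0,0,-1],[0,0,0,0,0,0,-1],[0,0,0,0,0,0,-1]]

```text
time_s: 11.55
position: [0.4948, -0.0435, 0.0328]
orientation: [2.285, 2.156, 0.0]
force: [-0.4, -0.5, -2.4]
opening: 0.0424
finger_force: 61.8
```

Emit:
servo_tool:
  commands:
    - [[0,0,0,0,0,0.01,-1],[0,0,0,0,0,0.01,-1],[0,0,0,0,0,0.01,-1],[0,0,0,0,0,0,-1],[0,0,0,0,0,0,-1],[0,0,0,0,0,0,-1],[0,0,0,0,0,0,-1],[0,0,0,0,0,0,-1],[0,0,0,0,0,0,-1],[0,0,0,0,0,0,-1]]

```text
time_s: 12.8
position: [0.4948, -0.0435, 0.0313]
orientation: [-2.285, -2.156, 0.0]
force: [-2.8, 0.4, 2.3]
opening: 0.0428
finger_force: 62.3
```

Emit:
servo_tool:
  commands:
    - [[0,0,0,-0.1,0,0,-1],[0,0,0,-0.14,0,0,-1],[0,0,0,-0.14,0,0,-1],[0,0,0,-0.14,0,0,-1],[0,0,0,-0.14,0,0,-1],[0,0,0,-0.14,0,0,-1],[0,0,0,-0.14,0,0,-1],[0,0,0,-0.14,0,0,-1],[0,0,0,-0.1,0,0,-1],[0,0,0,0,0,0,-1]]

```text
time_s: 14.05
position: [0.4914, -0.1031, 0.0313]
orientation: [2.285, 2.155, -0.001]
force: [-0.3, -2.5, 1.6]
opening: 0.0427
finger_force: 62.3
```

```bash
python3 - <<'E'
from h import *
s=env.get_state();go([*(JO+JR@[.048,-.02]),.0313],-3.33,s);print("tcp jig",JR.T@(s["position"][:2]-JO))
im,d=env.get_image("wrist");C=cam("wrist",s);v,u=np.mgrid[0:400,0:640];P=unproj(C,np.c_[u.ravel(),v.ravel()],d.ravel()).reshape(400,640,3)
J=(P[:,:,:2]-JO)@JR*1000
m=(abs(P[:,:,2]-.047)<.006)&(abs(J[:,:,0]-47)<28)&(d>0)&(J[:,:,1]>50);r=cv2.minAreaRect(np.float32(J[m]));A=np.c_[J[m],np.ones(m.sum())]
print("rail",r,"z",np.median(P[m][:,2]),"far y",np.percentile(J[m][:,1],99.5),"slopes deg",np.degrees(np.linalg.lstsq(A,P[m][:,2]*1000,rcond=None)[0][:2]))
f=(abs(P[:,:,2]-.027)<.0035)&(v<250)&(J[:,:,0]>60)&(J[:,:,0]<115);X=J[f];print("fence x",np.percentile(X[:,0],[2,98]),"far y",np.percentile(X[:,1],99.5))
cv2.imwrite("pics/w3.png",im[:,:,::-1])
E
```

```text
t 14.05 pos [ 0.4914 -0.1031  0.0313] yang -3.37 turn tool z deg -0.04 tilt fix xy deg [0.   0.05] shift tool mm before turn [-27.3   1.5   0.1] open 0.0427 F [-0.26 -2.51  1.62] j6 1.42
tcp jig [0.04653699 0.00729733]
rail ((46.07573699951172, 82.27278137207031), (64.62377166748047, 44.3973503112793), 89.87311553955078) z 0.046502073487979606 far y 114.06012764412634 slopes deg [-0.09788648 -0.08677074]
fence x [ 71.80951182 104.2744702 ] far y 119.88780247160233
```

View pics/w3.png

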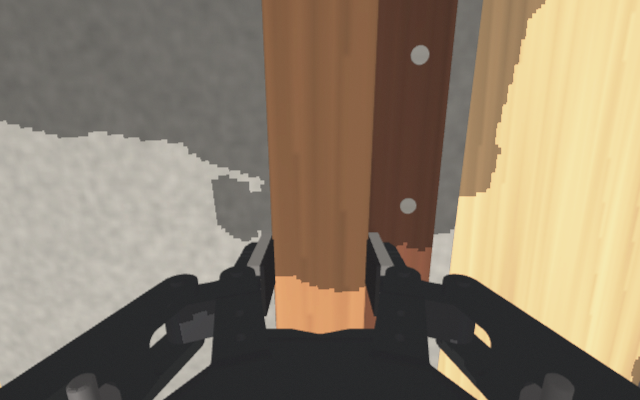

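The rail lies flat (slopes below 0.1°) along the fence edge at u≈375, with a gap of about 1.5 mm. I'll nudge it towards the fence, then advance.

Emit:
servo_tool:
  commands:
    - [[0,0,0,0,0.01,0,-1],[0,0,0,0,0.01,0,-1],[0,0,0,0,0,0,-1],[0,0,0,0,0,0,-1],[0,0,0,0,0,0,-1],[0,0,0,0,0,0,-1],[0,0,0,0,0,0,-1],[0,0,0,0,0,0,-1],[0,0,0,0,0,0,-1],[0,0,0,0,0,0,-1]]

```text
time_s: 15.35
position: [0.492, -0.1025, 0.0313]
orientation: [-2.285, -2.156, 0.001]
force: [-3.8, -2.3, 6.6]
opening: 0.043
finger_force: 62.8
```

Emit:
servo_tool:
  commands:
    - [[0,0,0,-0.08,0.004,0,-1],[0,0,0,-0.08,0.004,0,-1],[0,0,0,-0.06,0.002,0,-1],[0,0,0,-0.06,0,0,-1],[0,0,0,-0.06,0,0,-1],[0,0,0,-0.04,0,0,-1],[0,0,0,0,0,0,-1],[0,0,0,0,0,0,-1],[0,0,0,0,0,0,-1],[0,0,0,0,0,0,-1]]

```text
time_s: 16.6
position: [0.4918, -0.1217, 0.0313]
orientation: [2.285, 2.156, -0.001]
force: [0.1, -2.6, 3.2]
opening: 0.0421
finger_force: 62.4
```

Emit:
servo_tool:
  commands:
    - [[0,0,0,-0.02,0.002,0,-1],[0,0,0,-0.02,0.002,0,-1],[0,0,0,-0.02,0.002,0,-1],[0,0,0,-0.02,0,0,-1],[0,0,0,-0.02,0,0,-1],[0,0,0,0,0,0,-1],[0,0,0,0,0,0,-1],[0,0,0,0,0,0,-1],[0,0,0,0,0,0,-1],[0,0,0,0,0,0,-1]]

```text
time_s: 17.85
position: [0.4918, -0.1266, 0.0313]
orientation: [2.285, 2.156, -0.0]
force: [-0.3, 1.0, 3.5]
opening: 0.0423
finger_force: 62.5
```

Emit:
servo_tool:
  commands:
    - [[0,0,0,-0.01,0,0,-1],[0,0,0,-0.01,0,0,-1],[0,0,0,0,0,0,-1],[0,0,0,0,0,0,-1],[0,0,0,0,0,0,-1],[0,0,0,0,0,0,-1],[0,0,0,0,0,0,-1],[0,0,0,0,0,0,-1],[0,0,0,0,0,0,-1],[0,0,0,0,0,0,-1]]

```text
time_s: 19.1
position: [0.4917, -0.1274, 0.0313]
orientation: [-2.285, -2.156, -0.0]
force: [0.3, 3.9, 5.3]
opening: 0.0427
finger_force: 62.6
```

Emit:
servo_tool:
  commands:
    - [[0,0,0,-0.006,0,0,-1],[0,0,0,-0.006,0,0,-1],[0,0,0,0,0,0,-1],[0,0,0,0,0,0,-1],[0,0,0,0,0,0,-1],[0,0,0,0,0,0,-1],[0,0,0,0,0,0,-1],[0,0,0,0,0,0,-1],[0,0,0,0,0,0,-1],[0,0,0,0,0,0,-1]]

```text
time_s: 20.35
position: [0.4917, -0.128, 0.0313]
orientation: [-2.285, -2.156, -0.0]
force: [0.4, 4.6, 4.5]
opening: 0.0421
finger_force: 62.6
```

Emit:
servo_tool:
  commands:
    - [[0,0,0,-0.006,0,0,-1],[0,0,0,-0.006,0,0,-1],[0,0,0,0,0,0,-1],[0,0,0,0,0,0,-1],[0,0,0,0,0,0,-1],[0,0,0,0,0,0,-1],[0,0,0,0,0,0,-1],[0,0,0,0,0,0,-1],[0,0,0,0,0,0,-1],[0,0,0,0,0,0,-1]]

```text
time_s: 21.6
position: [0.4917, -0.1286, 0.0313]
orientation: [-2.285, -2.156, -0.0]
force: [0.4, 3.9, 4.9]
opening: 0.0424
finger_force: 62.6
```

Emit:
servo_tool:
  commands:
    - [[0,0,0,-0.006,0,0,-1],[0,0,0,-0.006,0,0,-1],[0,0,0,0,0,0,-1],[0,0,0,0,0,0,-1],[0,0,0,0,0,0,-1],[0,0,0,0,0,0,-1],[0,0,0,0,0,0,-1],[0,0,0,0,0,0,-1],[0,0,0,0,0,0,-1],[0,0,0,0,0,0,-1]]

```text
time_s: 22.85
position: [0.4916, -0.1292, 0.0313]
orientation: [-2.285, -2.156, -0.0]
force: [0.6, 4.6, 5.2]
opening: 0.0426
finger_force: 62.6
```

Emit:
servo_tool:
  commands:
    - [[0,0,0,-0.006,0,0,-1],[0,0,0,0,0,0,-1],[0,0,0,0,0,0,-1],[0,0,0,0,0,0,-1],[0,0,0,0,0,0,-1],[0,0,0,0,0,0,-1],[0,0,0,0,0,0,-1],[0,0,0,0,0,0,-1],[0,0,0,0,0,0,-1],[0,0,0,0,0,0,-1]]

```text
time_s: 24.1
position: [0.4916, -0.1295, 0.0313]
orientation: [-2.285, -2.156, -0.0]
force: [-0.2, 3.8, 4.9]
opening: 0.0424
finger_force: 62.6
```

Emit:
servo_tool:
  commands:
    - [[0,0,0,-0.006,0,0,-1],[0,0,0,0,0,0,-1],[0,0,0,-0.006,0,0,-1],[0,0,0,0,0,0,-1],[0,0,0,0,0,0,-1],[0,0,0,0,0,0,-1],[0,0,0,0,0,0,-1],[0,0,0,0,0,0,-1],[0,0,0,0,0,0,-1],[0,0,0,0,0,0,-1]]

```text
time_s: 25.35
position: [0.4915, -0.1301, 0.0313]
orientation: [-2.285, -2.156, -0.0]
force: [0.4, 4.1, 5.1]
opening: 0.0423
finger_force: 62.6
```

Emit:
servo_tool:
  commands:
    - [[0,0,0,-0.006,0,0,-1],[0,0,0,0,0,0,-1],[0,0,0,-0.006,0,0,-1],[0,0,0,0,0,0,-1],[0,0,0,0,0,0,-1],[0,0,0,0,0,0,-1],[0,0,0,0,0,0,-1],[0,0,0,0,0,0,-1],[0,0,0,0,0,0,-1],[0,0,0,0,0,0,-1]]

```text
time_s: 26.6
position: [0.4915, -0.1304, 0.0313]
orientation: [-2.284, -2.156, -0.001]
force: [0.0, 7.0, 5.4]
opening: 0.0422
finger_force: 62.7
```

Emit:
servo_tool:
  commands:
    - [[0,0,0,-0.006,0,0,-1],[0,0,0,0,0,0,-1],[0,0,0,0,0,0,-1],[0,0,0,0,0,0,-1],[0,0,0,0,0,0,-1],[0,0,0,0,0,0,-1],[0,0,0,0,0,0,-1],[0,0,0,0,0,0,-1],[0,0,0,0,0,0,-1],[0,0,0,0,0,0,-1]]

```text
time_s: 27.85
position: [0.4915, -0.1304, 0.0313]
orientation: [-2.284, -2.156, -0.002]
force: [0.1, 10.0, 6.5]
opening: 0.0425
finger_force: 62.7
```

Emit:
servo_tool:
  commands:
    - [[0,0,0,-0.004,0,0,-1],[0,0,0,-0.004,0,0,-1],[0,0,0,0,0,0,-1],[0,0,0,0,0,0,-1],[0,0,0,0,0,0,-1],[0,0,0,0,0,0,-1],[0,0,0,0,0,0,-1],[0,0,0,0,0,0,-1],[0,0,0,0,0,0,-1],[0,0,0,0,0,0,-1]]

```text
time_s: 29.1
position: [0.4915, -0.1304, 0.0313]
orientation: [-2.283, -2.156, -0.002]
force: [0.7, 11.9, 6.8]
opening: 0.0423
finger_force: 62.8
```

```bash
python3 - <<'E'
from h import *
s=env.get_state();go([*(JO+JR@[.048,-.02]),.0313],-3.33,s);print("tcp jig",JR.T@(s["position"][:2]-JO))
im,d=env.get_image("wrist");C=cam("wrist",s);v,u=np.mgrid[0:400,0:640];P=unproj(C,np.c_[u.ravel(),v.ravel()],d.ravel()).reshape(400,640,3)
J=(P[:,:,:2]-JO)@JR*1000
m=(abs(P[:,:,2]-.047)<.006)&(abs(J[:,:,0]-47)<28)&(d>0)&(J[:,:,1]>20);r=cv2.minAreaRect(np.float32(J[m]));A=np.c_[J[m],np.ones(m.sum())]
print("rail",r,"z",np.median(P[m][:,2]),"far y",np.percentile(J[m][:,1],99.5),"slopes",np.degrees(np.linalg.lstsq(A,P[m][:,2]*1000,rcond=None)[0][:2]))
f=(abs(P[:,:,2]-.027)<.0035)&(v<250)&(J[:,:,0]>60)&(J[:,:,0]<115);print("fence x",np.percentile(J[f][:,0],[1,50,99]))
im,d=env.get_image("top");cv2.imwrite("pics/t4.png",cv2.resize(im[90:310,180:500,::-1],None,fx=2.5,fy=2.5,interpolation=2))
print([np.round(env.get_state()["force"],1)])
E
```

```text
t 29.1 pos [ 0.4915 -0.1304  0.0313] yang -3.3 turn tool z deg 0.03 tilt fix xy deg [ 0.   -0.12] shift tool mm before turn [-0.  -0.3  0. ] open 0.0423 F [ 0.71 11.86  6.84] j6 1.37
tcp jig [ 0.04825852 -0.01996442]
rail ((47.70939636230469, 53.750144958496094), (67.50812530517578, 44.352012634277344), 89.85914611816406) z 0.04647264659668736 far y 86.7915811530707 slopes [-0.04265835 -0.10641577]
fence x [ 73.09546538  89.14940876 104.67095187]
[array([ 0.6, 12.7,  6.8])]
```

View pics/t4.png

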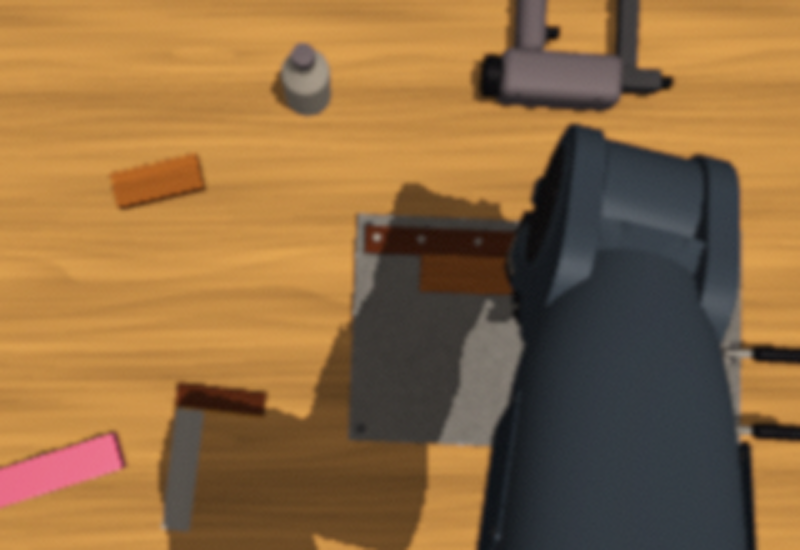

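The top view shows the rail along the fence, its tail end at crop (420,272). The bystanders (offcut, glue, nailer, square) are untouched. The push reads about 12 N, of which about 4 N is rubbing, so I'll press a touch further and hold.

Emit:
servo_tool:
  commands:
    - [[0,0,0,-0.004,0,0,-1],[0,0,0,0,0,0,-1],[0,0,0,0,0,0,-1],[0,0,0,0,0,0,-1],[0,0,0,0,0,0,-1],[0,0,0,0,0,0,-1],[0,0,0,0,0,0,-1],[0,0,0,0,0,0,-1],[0,0,0,0,0,0,-1],[0,0,0,0,0,0,-1]]

```text
time_s: 30.45
position: [0.4915, -0.1304, 0.0313]
orientation: [-2.283, -2.156, -0.003]
force: [1.6, 15.2, 7.2]
opening: 0.0428
finger_force: 62.8
```

```bash
python3 - <<'E'
from h import *
X=plane(cam("top"),[[180+420/2.5,90+272/2.5]],.046)[0,:2];j=JR.T@(X-JO);print("tail end jig",j)
F=env.get_state()["force"];print(F)
if abs(j[1]-.1)<.006 and 11<F[1]<17.5: print(env.finish_job())
E
```

```text
tail end jig [0.04562084 0.09914485]
[ 1.61590184 15.22668056  7.21989043]
the job is handed in; nothing more can be done
None
```

I handed the job in with the rail still gripped, flat along the fence and home on the stile; the wrist reads 15 N towards it, about 11 N at the joint after rubbing (my estimate), and the verdict was not shown.

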